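# Make up the staining kit and the sampling kit

### The job

Make up the two field kits: in the three-pocket tray put the slide box lying lengthways in the long pocket, and the tall amber bottle and the dropper bottle in the two square pockets; in the two-pocket tray put the sample jar and the small amber bottle; one thing to a pocket. Stand them upright and flat on the pocket floors without dropping them or knocking anything over, and leave the staining jar, the cover-glass box and the tally counter where they are.

Things in the scene. Friction and masses are not known exactly. Their poses are not given: they have to be found in the camera images.
- stain_tray: White plastic kit tray with THREE pockets, fixed to the bench, 174 mm (its x) by 162 mm (its y), rim and dividers 17 mm high (all walls equally high, 3 to 4 mm thick), floor 3 mm thick. Origin: centre of the underside, on the bench; z up. One long pocket, 88 mm (x) by 156 mm (y) inside, centred at (-40, 0) mm in the tray's x, y; two square pockets, 76 by 76 mm inside, centred at (46, 40) and (46, -40) mm.
- sample_tray: White plastic kit tray with TWO pockets, fixed to the bench, 86 mm (its x) by 170 mm (its y), rim and divider 17 mm high (3 to 4 mm thick), floor 3 mm thick. Origin: centre of the underside, on the bench; z up. The pockets, 80 by 80 mm inside, are centred at (0, 42) and (0, -42) mm in the tray's x, y.
- slide_box_mid (a point): Slide box: closed, flat-lying plastic box with grey base and white lid, 88 mm long (its x) by 40 mm wide (its y) by 36 mm high. Point: its centre, 18 mm above its underside; z up. Loose, on the bench, about 90 g.
- tall_amber_mid (a point): Tall amber bottle: the larger of the two amber glass bottles that stand loose in the middle of the bench (not one of the row in the clear rack along the far edge), black cap, blank paper label; 42 mm diameter up to 57 mm above its foot, neck and cap 32 mm diameter, 86 mm high overall. Point: its centre, 43 mm above its foot; z up. Loose, standing, about 140 g.
- small_amber_mid (a point): Small amber bottle: the smaller of those two loose bottles, same shape; 34 mm diameter up to 43 mm above its foot, neck and cap 26 mm diameter, 66 mm high overall. Point: its centre, 33 mm above its foot; z up. Loose, standing, about 70 g.
- dropper_mid (a point): Dropper bottle: loose in the middle of the bench (not one of those in the rack), slim white plastic bottle with a pointed grey nozzle cap; body 28 mm diameter up to 51 mm above its foot, 78 mm high overall. Point: its centre, 39 mm above its foot; z up. Loose, standing, about 40 g.
- sample_jar_mid (a point): Sample jar: milky-clear round plastic jar with a wide white screw lid and a paper label; body 50 mm diameter, lid 53 mm diameter from 51 mm up, 66 mm high overall. Point: its centre, 33 mm above its foot; z up. Loose, standing, about 60 g.
- stain_jar_mid (a point): Bystander: square upright glass staining jar with a round glass lid, foot 58 by 58 mm, 83 mm high. Point: its centre, 41.5 mm up; z up. Loose; stays where it is.
- cover_box_mid (a point): Bystander: low square cover-glass box, blue base and clear lid, 53 by 53 mm, 23.5 mm high. Point: its centre, 12 mm up; z up. Loose; stays where it is.
- tally_mid (a point): Bystander: chromed hand tally counter lying flat, a disc of 44 mm diameter and 24 mm high with a finger ring to one side (to 44 mm from the centre) and a knob on the other. Point: its centre, 12 mm up; z up. Loose; stays where it is.
Mind the look-alikes: they are no part of the job. Leave any red look-alike of the part that bears slide_box_mid alone.

How it is judged:
At the end, for the whole second after the job is handed in: Each thing in a pocket of its own in its tray as asked, on the pocket floor (within 5 mm), upright within 0.12 rad, at rest; slide box in the long pocket, lid up, lengthways within 0.35 rad; bottles and jar either way round; the three bystanders within 30 mm of their starts (x of slide_box_mid in the frame of stain_tray between -0.066 and -0.014 m and y of slide_box_mid in the frame of stain_tray between -0.036 and 0.036 m and z of slide_box_mid in the frame of stain_tray between 0.016 and 0.026 m and linear speed of each of slide_box, tall_amber, dropper, sample_jar, small_amber below 0.02 m/s and angle between each of slide_box_mid, tall_amber_mid, dropper_mid, sample_jar_mid, small_amber_mid's own z axis and vertical below 0.12 rad and angle between the x axis of slide_box_mid and the y axis of stain_tray, either way round below 0.35 rad and z of tall_amber_mid in the frame of stain_tray between 0.041 and 0.051 m and ((x of tall_amber_mid in the frame of stain_tray between 0.028 and 0.064 m and y of tall_amber_mid in the frame of stain_tray between 0.022 and 0.058 m) or (x of tall_amber_mid in the frame of stain_tray between 0.028 and 0.064 m and y of tall_amber_mid in the frame of stain_tray between -0.058 and -0.022 m)) and z of dropper_mid in the frame of stain_tray between 0.037 and 0.047 m and ((x of dropper_mid in the frame of stain_tray between 0.021 and 0.071 m and y of dropper_mid in the frame of stain_tray between 0.015 and 0.065 m) or (x of dropper_mid in the frame of stain_tray between 0.021 and 0.071 m and y of dropper_mid in the frame of stain_tray between -0.065 and -0.015 m)) and z of sample_jar_mid in the frame of sample_tray between 0.031 and 0.041 m and ((x of sample_jar_mid in the frame of sample_tray between -0.016 and 0.016 m and y of sample_jar_mid in the frame of sample_tray between 0.026 and 0.058 m) or (x of sample_jar_mid in the frame of sample_tray between -0.016 and 0.016 m and y of sample_jar_mid in the frame of sample_tray between -0.058 and -0.026 m)) and z of small_amber_mid in the frame of sample_tray between 0.031 and 0.041 m and ((x of small_amber_mid in the frame of sample_tray between -0.024 and 0.024 m and y of small_amber_mid in the frame of sample_tray between 0.018 and 0.066 m) or (x of small_amber_mid in the frame of sample_tray between -0.024 and 0.024 m and y of small_amber_mid in the frame of sample_tray between -0.066 and -0.018 m)) and ((y of tall_amber_mid in the frame of stain_tray above 0 m and y of dropper_mid in the frame of stain_tray below 0 m) or (y of tall_amber_mid in the frame of stain_tray below 0 m and y of dropper_mid in the frame of stain_tray above 0 m)) and ((y of sample_jar_mid in the frame of sample_tray above 0 m and y of small_amber_mid in the frame of sample_tray below 0 m) or (y of sample_jar_mid in the frame of sample_tray below 0 m and y of small_amber_mid in the frame of sample_tray above 0 m)) and distance of each of stain_jar_mid, cover_box_mid, tally_mid from where it was at the start of the episode below 0.03 m); the robot touches nothing.
It fails at once if a bottle, the jar or the slide box is dropped (falls free at more than 0.6 m/s) ((contact force between slide_box and anything else below 0.02 N and linear speed of slide_box above 0.6 m/s) or (contact force between tall_amber and anything else below 0.02 N and linear speed of tall_amber above 0.6 m/s) or (contact force between small_amber and anything else below 0.02 N and linear speed of small_amber above 0.6 m/s) or (contact force between dropper and anything else below 0.02 N and linear speed of dropper above 0.6 m/s) or (contact force between sample_jar and anything else below 0.02 N and linear speed of sample_jar above 0.6 m/s)).
It fails at once if one of the stock things is knocked over (tilted more than 0.8 rad) (angle between any of slide_box_mid, tall_amber_mid, small_amber_mid, dropper_mid, sample_jar_mid, stain_jar_mid, cover_box_mid, tally_mid's own z axis and vertical above 0.8 rad).
It fails at once if the staining jar, cover-glass box or tally counter is shifted by more than 30 mm (distance of any of stain_jar_mid, cover_box_mid, tally_mid from where it was at the start of the episode above 0.03 m).
It also fails if it takes over 134 s, if anything falls off the work surface, if the arm or the gripper's body presses on something with over 40 N, if the wrist force passes 120 N, or if a joint passes its speed limit or range.

### The arm

A 6-joint arm with a two-finger parallel gripper is mounted at the origin on the work surface. World frame = base frame: x ahead of the robot, y to its left, z up, the work surface at z = 0. Lengths are in m, angles in rad, forces in N, time in s.
With the tool pointing down it reaches from about 0.35 to 0.775 m from the base axis. Payload 5.5 kg.
Tool frame: the origin (TCP) lies at the very end of the fingers, on their centre line; the grasp point (between the pads) lies 19 mm behind it; z points along the fingers, y is the direction in which the jaws open and shut (so a half turn about z gives the same grasp; the last joint's range is limited). The gripper opens to 85 mm and grips with 20 to 120 N. Pads are 22 mm wide; open, the fingers measure 114 mm over their backs; the gripper's body (76 mm by 85 mm) begins 54 mm behind the grasp point. The pads swing forward as they close: fully open they stand 13 mm farther back than shut.
Start: joints at [-1.322, 0.313, 0.046, 1.304, 0, 1.431], TCP at [0.218, -0.532, 0.231] pointing down, gripper open.
Joint ranges: [-2.76, 2.76], [-0.86, 1.69], [-1.03, 1.26], [-2.2, 2.34], [-1.47, 1.5], [-3.14, 3.14]. Speed limits (rad/s): [2.57, 2.57, 3.14, 3.14, 3.14, 3.14].

### API

Orientations are given as a unit quaternion [w, x, y, z].
In Python, from workcell import env gives the robot as it stands. The module is installed in compiled form; this text tells all that it offers.
- The arm moves only by the shell command python3 -m pendant 'ROWS' [FORCE]. ROWS is JSON, a list of rows, each an object with "fingers": the finger opening in mm, from 0 to 85.4; "delta_pos": the shift along the tool's x, y, z in mm, a list of three; "angular": the turn, a rotation vector about the tool's x, y, z in rad, a list of three. In form: [{"fingers": fingers, "delta_pos": [x, y, z], "angular": [ax, ay, az]}, ...]. A call has 1 to 12 rows; each row shifts and turns the commanded pose from where the row before left it, along the tool's axes as they then stand; what a row does not reach is not made up. A row lasts 1/10 s, in which the tool goes at most 50 mm and 8.59 degrees, less where a joint would pass 70% of its speed; a pose out of reach is approached as far as the arm can. A call is refused whole if a number of a shift passes 50 or a number of a turn 0.15, either way. A call with a gripper value outside its range is refused whole. The fingers move at their own pace and stop on an object; FORCE is the grip in N (left out, the last holds). Time passes only in rows, so rows that do not move let the fingers close. It gives the time, the measured TCP pose, the force and the opening at its end, in the units of the state.
- env.get_state(): the state, without advancing time (a new reading comes with each control period).
- env.read_camera(name): name is "scene" or "side" or "wrist"; returns the picture (400x640x3 uint8, blue, green, red); there is no depth.
- env.camera_params(name): a dict with "fx", "fy", "cx", "cy" (pixels), "k1" (the pictures are not rectified: a ray, as slopes to the right and down, at radius r is drawn at 1 + k1 r^2 times it, then the intrinsics apply), "view" (4x4, takes a point from world to camera coordinates). Camera axes: x right, y up, looking along -z (the intrinsics and any distortion apply to the point x, -y, -z); pixel columns grow to the right and rows downward; lengths in m; the calibration is good to about 2 mm. A picture is of the moment at which its call begins: read the wrist's pose just before it. camera_params takes no time and is no camera call; for the wrist camera it gives the pose at the moment of the call.
- env.hand_in(): hands the job in, once; it reports no verdict.
The state is a dict: "clock": time; "joint_pos": joint angles; "qvel": joint speeds; "tau": joint torques, N m; "tcp_pos": TCP position; "orientation": TCP orientation; "wrist_force": force on the tool from outside, world axes, zero at the start; "ft_torque": the same for the moment, N m; "finger_gap": finger opening in m.
Only numpy, scipy, OpenCV 4.12 (cv2) and the standard library are available. Lean on these libraries where they do the work, as an engineer would, in place of code of your own. Each camera call takes 0.05 s, during which the arm holds its last target. There are 200 camera calls.

## Working session

There is one attempt and no reset: what is moved stays moved. The work goes in short steps, Python scripts to look and compute and a shell command to move; the robot and the scene stay as the last step left them, time stands still between calls to the robot, and variables do not carry over. Pictures are saved under pics/ and viewed, about 12 in all and at most 16, crops included, and the job is handed in when it is done.

```bash
mkdir -p pics; cat > h.py <<'E'
import numpy as np, cv2
from workcell import env
def ray(name,px,P=None):
    p=P or env.camera_params(name); V=np.array(p["view"])
    K=np.array([[p["fx"],0,p["cx"]],[0,p["fy"],p["cy"]],[0,0,1]],float)
    u=cv2.undistortPoints(np.array([[px]],float),K,np.array([p["k1"],0,0,0,0.]))[0,0] if p["k1"] else np.array([(px[0]-p["cx"])/p["fx"],(px[1]-p["cy"])/p["fy"]])
    d=V[:3,:3].T@np.array([u[0],-u[1],-1]); o=-V[:3,:3].T@V[:3,3]
    return o,d
def at(name,px,z,P=None):
    o,d=ray(name,px,P); return o+d*(z-o[2])/d[2]
def proj(name,X,P=None):
    p=P or env.camera_params(name); V=np.array(p["view"]); c=V[:3,:3]@np.array(X)+V[:3,3]
    a,b=c[0]/-c[2],-c[1]/-c[2]; s=1+p["k1"]*(a*a+b*b)
    return np.array([p["cx"]+p["fx"]*a*s,p["cy"]+p["fy"]*b*s])
E
python3 - <<'E'
from h import *
for n in("scene","side","wrist"):
    cv2.imwrite(f"pics/{n}0.png",env.read_camera(n)); p=env.camera_params(n); print(n,{k:v for k,v in p.items() if k!="view"}); V=np.array(p["view"]);print(np.round(-V[:3,:3].T@V[:3,3],3),np.round(V[:3,:3],2).tolist())
print(env.get_state())
E
```

```text
scene {'fx': 441.38224104041177, 'fy': 441.38224104041177, 'cx': 318.2205411136008, 'cy': 197.89233572942052, 'k1': -0.035484849077594395}
[ 1.137 -0.015  0.777] [[0.01, 1.0, 0.01], [-0.74, -0.0, 0.67], [0.67, -0.01, 0.74]]
side {'fx': 437.0734526882207, 'fy': 437.0734526882207, 'cx': 328.0102863713956, 'cy': 206.85239494997649, 'k1': 0.0319651173700336}
[ 0.336 -0.61   0.66 ] [[0.96, -0.29, 0.01], [0.19, 0.66, 0.73], [-0.22, -0.7, 0.68]]
wrist {'fx': 305.3457235679201, 'fy': 305.3457235679201, 'cx': 317.0847977874242, 'cy': 204.04295985133868, 'k1': -0.04118668919385442}
[ 0.293 -0.501  0.373] [[0.38, -0.93, -0.0], [0.88, 0.36, -0.32], [0.3, 0.12, 0.95]]
{'clock': 0.15, 'joint_pos': array([-1.32157222e+00,  3.13849121e-01,  4.52284187e-02,  1.30361627e+00,
        1.78790880e-05,  1.43117762e+00]), 'qvel': array([ 0.00122215, -0.0028078 ,  0.00358376, -0.00226425, -0.00055951,
        0.00082561]), 'tau': array([ 2.00092160e-03, -4.81066418e+01,  2.98814625e+01,  1.39791417e-02,
       -1.31978850e-04, -7.24151192e-06]), 'tcp_pos': array([ 0.21788066, -0.53169489,  0.23059694]), 'orientation': array([-7.19733055e-04,  9.81159364e-01,  1.93198820e-01, -3.05298674e-05]), 'wrist_force': array([-0.7744681 ,  0.2404432 , -0.36454343]), 'ft_torque': array([-0.03039536, -0.00271657,  0.00593854]), 'finger_gap': 0.08542153931755796}
```

View pics/scene0.png

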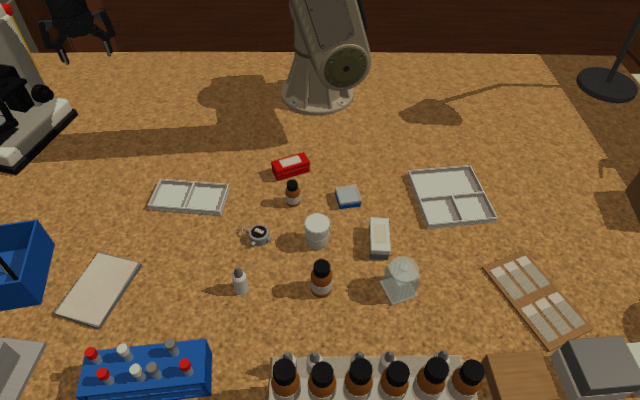

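View pics/side0.png

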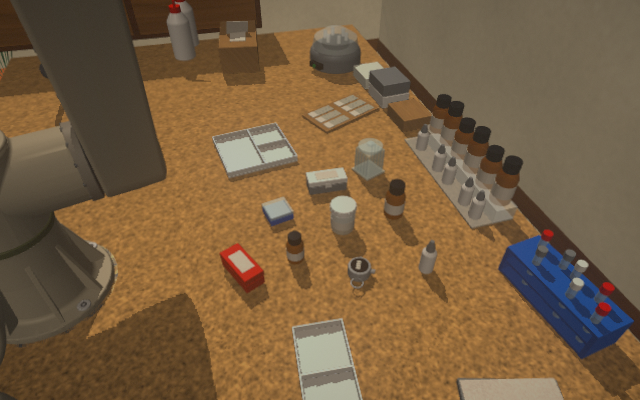

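The scene shows the sample tray at (189,197), stain tray at (451,196), slide box (380,238), tall amber (321,279), small amber (293,193), dropper (240,280), jar (317,232). I'll enlarge it to read off exact pixels.

```bash
python3 - <<'E'
import cv2
a=cv2.imread("pics/scene0.png")
c=cv2.resize(a[150:310,140:350],None,fx=3.8,fy=3.7,interpolation=2)[:592,:798]
for x in range(140,350,10): cv2.putText(c,str(x),(int((x-140)*3.8),8),0,.3,(255,255,255)); cv2.line(c,(int((x-140)*3.8),10),(int((x-140)*3.8),592),(255,255,0) ,1) if x%20==0 else 0
for y in range(150,310,10): cv2.putText(c,str(y),(0,int((y-150)*3.7)+4),0,.3,(255,255,255)); cv2.line(c,(20,int((y-150)*3.7)),(798,int((y-150)*3.7)),(255,255,0),1) if y%20==0 else 0
cv2.imwrite("pics/c1.png",c)
c=cv2.resize(a[155:310,300:510],None,fx=3.8,fy=3.8,interpolation=2)
for x in range(300,510,10): cv2.putText(c,str(x),(int((x-300)*3.8),8),0,.3,(255,255,255)); cv2.line(c,(int((x-300)*3.8),10),(int((x-300)*3.8),592),(255,255,0) ,1) if x%20==0 else 0
for y in range(160,310,10): cv2.putText(c,str(y),(0,int((y-155)*3.8)+4),0,.3,(255,255,255)); cv2.line(c,(20,int((y-155)*3.8)),(798,int((y-155)*3.8)),(255,255,0),1) if y%20==0 else 0
cv2.imwrite("pics/c2.png",c)
E
```

```text
(no output)
```

View pics/c1.png

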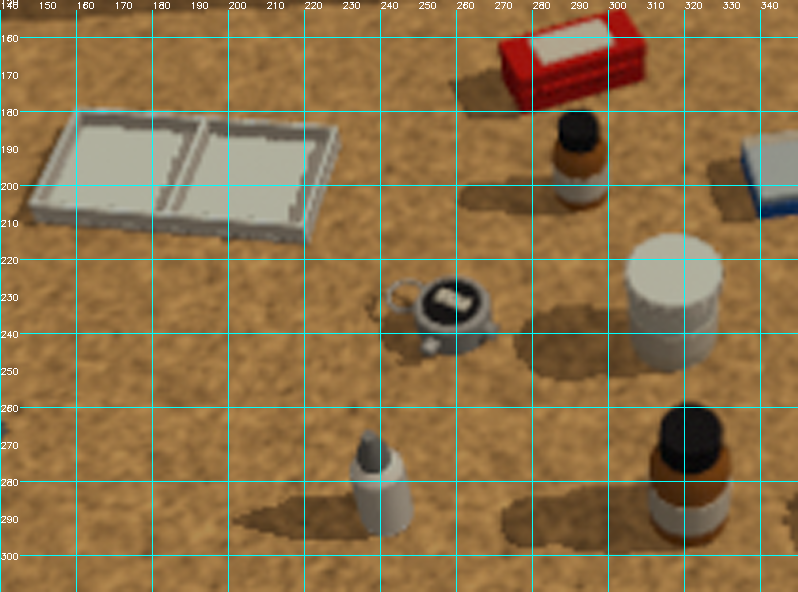

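View pics/c2.png

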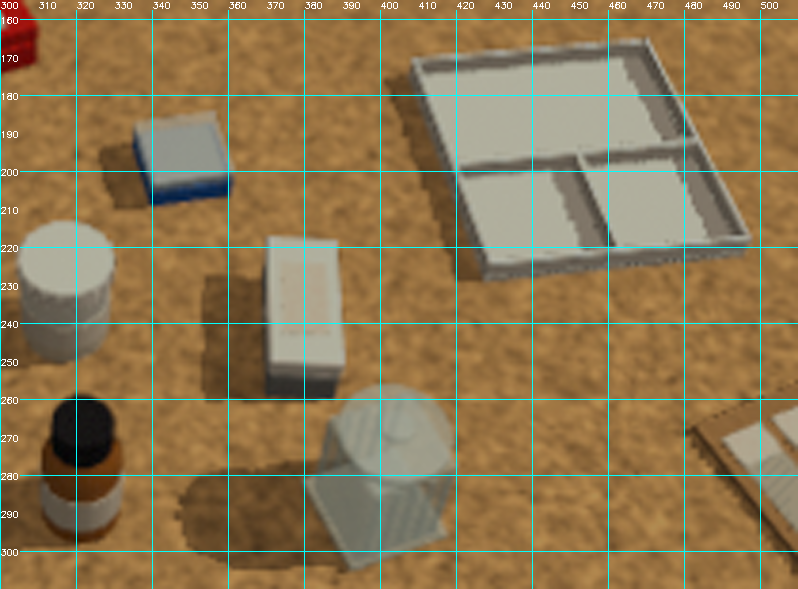

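Pixels are read; converting them to positions and checking against the known sizes.

```bash
python3 - <<'E'
from h import *
def rect(n,pts,z):
    q=np.array([at("scene",p,z)[:2]*1000 for p in pts]); c=q.mean(0)
    a=q[1]-q[0]+q[2]-q[3]; b=q[3]-q[0]+q[2]-q[1]
    print(n,"c",c.round(1),"ydir",np.hypot(*a).round()/2,np.degrees(np.arctan2(-a[0],a[1])).round(1),"xdir",np.hypot(*b).round()/2,np.degrees(np.arctan2(b[1],b[0])).round(1))
rect("sample",[(160,180),(229,184.5),(220,212),(148,206)],.017)
rect("stain",[(408,170),(469.5,165.5),(496,217.5),(428,226)],.017)
rect("slide",[(370,217.5),(388.5,218.5),(390.5,250),(370,250)],.036)
rect("cover",[(336,187),(356,184.5),(361,200),(340,204)],.0235)
rect("stainjarfoot",[(386,265),(417,262),(417,296),(392,303)],.0)
for n,p,z in [("tall",(321.3,262),.086),("tallbase",(320.5,297.5),0),("small",(292.3,183),.066),("smallbase",(292.5,206.5),0),("jar",(317,222.2),.066),("jarbase",(317,249.5),0),("drop",(237,267),.078),("dropbase",(242,294),0),("tally",(257.5,230.5),.024),("stainjar lid",(402,270),.078)]:
    print(n,(at("scene",p,z)*1000).round(1))
# side checks
for n,p,z in [("tall",(397.5,185),.086),("small",(295,237),.066),("jar",(343,205),.066),("drop",(432,244),.078)]:
    print("side",n,(at("side",p,z)*1000).round(1))
E
```

```text
sample c [ 438.5 -303.4] ydir 169.0 -5.6 xdir 85.5 -5.9
stain c [431.5 310.5] ydir 160.0 7.4 xdir 175.0 6.3
slide c [565.9 127.5] ydir 41.5 -2.1 xdir 85.5 -4.4
cover c [439.5  68.3] ydir 49.5 12.0 xdir 52.0 8.6
stainjarfoot c [660.1 169.8] ydir 60.0 10.7 xdir 85.0 -3.6
tall [671.4   1.6  86. ]
tallbase [697.4   0.9   0. ]
small [446.1 -60.3  66. ]
smallbase [458.5 -61.7   0. ]
jar [559.3  -5.6  66. ]
jarbase [581.3  -5.3   0. ]
drop [ 677.1 -156.3   78. ]
dropbase [ 689.4 -154.9    0. ]
tally [ 548.2 -133.7   24. ]
stainjar lid [684.3 152.6  78. ]
side tall [675.6  -5.3  86. ]
side small [445.4 -68.   66. ]
side jar [558.  -10.6  66. ]
side drop [ 673.8 -164.4   78. ]
```

Positions agree within a few mm of the sizes and heights given. First I move towards the middle and start turning the tool to yaw 180° (tool x = −world x).

```bash
python3 -m pendant '[{"fingers":85,"delta_pos":[40,-24,0],"angular":[0,0,0]},{"fingers":85,"delta_pos":[40,-24,0],"angular":[0,0,0]},{"fingers":85,"delta_pos":[40,-24,0],"angular":[0,0,0]},{"fingers":85,"delta_pos":[40,-24,0],"angular":[0,0,0]},{"fingers":85,"delta_pos":[40,-24,0],"angular":[0,0,0]},{"fingers":85,"delta_pos":[40,-24,0],"angular":[0,0,0]},{"fingers":85,"delta_pos":[40,-24,0],"angular":[0,0,0]},{"fingers":85,"delta_pos":[0,0,0],"angular":[0,0,-0.14]},{"fingers":85,"delta_pos":[0,0,0],"angular":[0,0,-0.14]},{"fingers":85,"delta_pos":[0,0,0],"angular":[0,0,-0.14]},{"fingers":85,"delta_pos":[0,0,0],"angular":[0,0,-0.14]},{"fingers":85,"delta_pos":[0,0,0],"angular":[0,0,-0.14]}]' 40
python3 -m pendant '[{"fingers":85,"delta_pos":[0,0,0],"angular":[0,0,-0.14]},{"fingers":85,"delta_pos":[0,0,0],"angular":[0,0,-0.14]},{"fingers":85,"delta_pos":[0,0,0],"angular":[0,0,-0.14]},{"fingers":85,"delta_pos":[0,0,0],"angular":[0,0,-0.14]},{"fingers":85,"delta_pos":[0,0,0],"angular":[0,0,-0.14]},{"fingers":85,"delta_pos":[0,0,0],"angular":[0,0,-0.14]},{"fingers":85,"delta_pos":[0,0,0],"angular":[0,0,-0.14]},{"fingers":85,"delta_pos":[0,0,0],"angular":[0,0,-0.14]},{"fingers":85,"delta_pos":[0,0,0],"angular":[0,0,-0.14]},{"fingers":85,"delta_pos":[0,0,0],"angular":[0,0,-0.14]},{"fingers":85,"delta_pos":[0,0,0],"angular":[0,0,-0.14]}]'
cat > st.py <<'E'
from h import *
from scipy.spatial.transform import Rotation as R
s=env.get_state(); q=s["orientation"]; M=R.from_quat([q[1],q[2],q[3],q[0]]).as_matrix()
def st():
    print("t",s["clock"],"tcp",(s["tcp_pos"]*1000).round(1),"yaw",np.degrees(np.arctan2(M[1,0],M[0,0])).round(2),"tilt",np.degrees(np.arccos(-M[2,2])).round(2),"j",s["joint_pos"].round(2),"gap",round(s["finger_gap"]*1000,1),"F",s["wrist_force"].round(1))
def to(x,y,z): print("delta to",(x,y,z),(M.T@(np.array([x,y,z])-s["tcp_pos"]*1000)).round(1))
if __name__=="__main__":
    import sys
    st()
    if len(sys.argv)>3: to(*map(float,sys.argv[1:4]))
E
python3 st.py 445 -62 231
```

```text
clock: 1.35
tcp_pos: [0.4133, -0.2702, 0.231]
orientation: [-0.0, 0.854, 0.521, -0.0]
wrist_force: [0.1, -0.2, -0.3]
finger_gap: 0.0848
clock: 2.45
tcp_pos: [0.4132, -0.2704, 0.231]
orientation: [-0.0, 0.251, 0.968, 0.0]
wrist_force: [-0.5, -0.4, 0.7]
finger_gap: 0.0844
t 2.45 tcp [ 413.2 -270.4  231. ] yaw 150.95 tilt 0.04 j [-0.74  0.16 -0.16  1.26 -0.   -0.24] gap 84.4 F [-0.5 -0.4  0.7]
delta to (445.0, -62.0, 231.0) [ 73.4 197.6   0. ]
```

```bash
python3 -m pendant '[{"fingers":85,"delta_pos":[15,40,0],"angular":[0,0,0]},{"fingers":85,"delta_pos":[15,40,0],"angular":[0,0,0]},{"fingers":85,"delta_pos":[15,40,0],"angular":[0,0,0]},{"fingers":85,"delta_pos":[15,40,0],"angular":[0,0,0]},{"fingers":85,"delta_pos":[14,38,0],"angular":[0,0,0]},{"fingers":85,"delta_pos":[0,0,0],"angular":[0,0,-0.127]},{"fingers":85,"delta_pos":[0,0,0],"angular":[0,0,-0.127]},{"fingers":85,"delta_pos":[0,0,0],"angular":[0,0,-0.127]},{"fingers":85,"delta_pos":[0,0,0],"angular":[0,0,-0.126]},{"fingers":85,"delta_pos":[0,0,0],"angular":[0,0,0]}]'
python3 - <<'E'
from st import *
st(); P=env.camera_params("wrist"); a=env.read_camera("wrist"); 
import pickle; pickle.dump(P,open("P1.pkl","wb"))
for n,X in [("small",(.445,-.062,.066)),("jar",(.558,-.006,.066)),("tall",(.673,-.001,.086)),("drop",(.675,-.158,.078)),("tally",(.548,-.134,.024))]:
    p=proj("wrist",X,P); print(n,p.round(1)); cv2.drawMarker(a,tuple(int(v) for v in p.round()),(0,255,0),0,9,1)
cv2.imwrite("pics/w1.png",a)
E
```

```text
clock: 3.45
tcp_pos: [0.4459, -0.0615, 0.2311]
orientation: [-0.0, 0.003, 1.0, 0.0]
wrist_force: [-0.5, -0.5, 0.8]
finger_gap: 0.085
t 3.45 tcp [445.9 -61.5 231.1] yaw 179.7 tilt 0.03 j [-0.32  0.07 -0.25  1.25 -0.   -0.31] gap 85.0 F [-0.5 -0.5  0.8]
small [317.5 185.2]
jar [366.3 279.2]
tall [368.1 368.7]
drop [242.4 364.9]
tally [261.8 254.9]
```

View pics/w1.png

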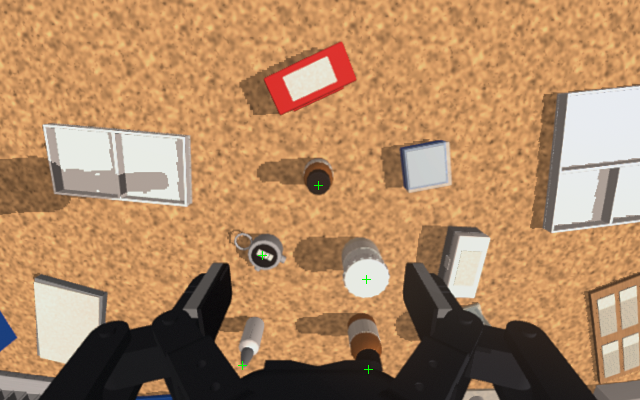

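The wrist picture confirms the estimates: jar lid centre (367,277) and tally (264,253) are on their markers, and the small amber cap (318,180) sits about 4 mm nearer the robot than estimated. Going down to grasp it.

```bash
python3 - <<'E'
from h import *; import pickle
P=pickle.load(open("P1.pkl","rb"))
q=np.array([at("wrist",p,.017,P)[:2]*1000 for p in [(44,125),(189,137),(187,204),(56,193)]]);print(q.round(),q.mean(0).round(1))
print((at("wrist",(318,179),.066,P)*1000).round(1),"stain LL corner",[(at("wrist",p,.017,P)*1000).round() for p in [(563,95),(551,230)]])
E
python3 -m pendant '[{"fingers":85,"delta_pos":[4,0,45],"angular":[0,0,0]},{"fingers":85,"delta_pos":[0,0,45],"angular":[0,0,0]},{"fingers":85,"delta_pos":[0,0,45],"angular":[0,0,0]},{"fingers":85,"delta_pos":[0,0,44],"angular":[0,0,0]},{"fingers":85,"delta_pos":[0,0,40],"angular":[0,0,0]},{"fingers":85,"delta_pos":[0,0,0],"angular":[0,0,0]},{"fingers":28,"delta_pos":[0,0,0],"angular":[0,0,0]},{"fingers":28,"delta_pos":[0,0,0],"angular":[0,0,0]},{"fingers":28,"delta_pos":[0,0,0],"angular":[0,0,0]},{"fingers":28,"delta_pos":[0,0,0],"angular":[0,0,0]},{"fingers":28,"delta_pos":[0,0,0],"angular":[0,0,0]},{"fingers":28,"delta_pos":[0,0,0],"angular":[0,0,0]}]' 40
```

```text
[[ 382. -383.]
 [ 399. -210.]
 [ 481. -224.]
 [ 466. -391.]] [ 432.1 -302.1]
[438.3 -61.5  66. ] stain LL corner [array([353., 217.,  17.]), array([519., 241.,  17.])]
clock: 4.7
tcp_pos: [0.4439, -0.0622, 0.0144]
orientation: [0.002, 0.003, 1.0, -0.001]
wrist_force: [0.0, 1.1, 7.2]
finger_gap: 0.033
```

Grip at 33 mm on the small amber. Lifting it and carrying it to the far sample pocket (431,−345).

```bash
python3 -m pendant '[{"fingers":28,"delta_pos":[0,0,-20],"angular":[0,0,0]},{"fingers":28,"delta_pos":[0,0,-40],"angular":[0,0,0]},{"fingers":28,"delta_pos":[0,0,-40],"angular":[0,0,0]},{"fingers":28,"delta_pos":[2,-40,0],"angular":[0,0,0]},{"fingers":28,"delta_pos":[2,-48,0],"angular":[0,0,0]},{"fingers":28,"delta_pos":[2,-48,0],"angular":[0,0,0]},{"fingers":28,"delta_pos":[2,-48,0],"angular":[0,0,0]},{"fingers":28,"delta_pos":[2,-48,0],"angular":[0,0,0]},{"fingers":28,"delta_pos":[2,-40,0],"angular":[0,0,0]},{"fingers":28,"delta_pos":[0,-10,0],"angular":[0,0,0]},{"fingers":28,"delta_pos":[0,0,0],"angular":[0,0,0]}]'
python3 - <<'E'
from st import *
st(); to(431,-345,18); a=env.read_camera("wrist"); P=env.camera_params("wrist")
c=np.array([.435,-.303,.017]); t=np.radians(-5.6); r=np.array([[np.cos(t),-np.sin(t)],[np.sin(t),np.cos(t)]])
for i,j in [(-43,-85),(43,-85),(43,85),(-43,85),(0,42),(0,-42)]:
    X=c.copy();X[:2]+=r@np.array([i,j])/1000; p=proj("wrist",X,P); cv2.drawMarker(a,tuple(int(v) for v in p.round()),(0,255,0),0,9,1)
cv2.imwrite("pics/w2.png",a)
E
```

```text
clock: 5.8
tcp_pos: [0.4284, -0.3454, 0.113]
orientation: [0.001, 0.004, 1.0, -0.001]
wrist_force: [0.6, 0.0, -0.2]
finger_gap: 0.0328
t 5.8 tcp [ 428.4 -345.4  113. ] yaw 179.5 tilt 0.09 j [-0.82  0.33 -0.23  1.01  0.   -0.82] gap 32.8 F [ 0.6  0.  -0.2]
delta to (431, -345, 18) [-2.5  0.6 95. ]
```

View pics/w2.png

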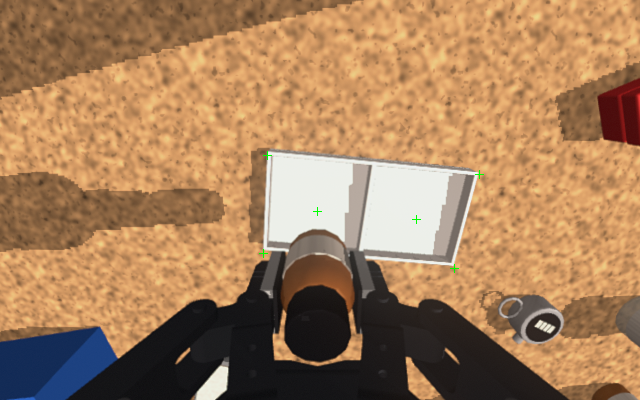

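The picture shows the tray corners at (266,152), (479,174), (455,264), (264,251), so it lies 2–3 mm nearer the robot than marked. Lowering the bottle to just above the floor.

```bash
python3 -m pendant '[{"fingers":28,"delta_pos":[-2,0,40],"angular":[0,0,0]},{"fingers":28,"delta_pos":[0,0,35],"angular":[0,0,0]},{"fingers":28,"delta_pos":[0,0,14],"angular":[0,0,0]},{"fingers":28,"delta_pos":[0,0,3],"angular":[0,0,0]},{"fingers":28,"delta_pos":[0,0,2],"angular":[0,0,0]},{"fingers":28,"delta_pos":[0,0,0],"angular":[0,0,0]}]'; python3 st.py 431 -345 18
```

```text
clock: 6.45
tcp_pos: [0.4312, -0.3434, 0.0194]
orientation: [0.001, 0.002, 1.0, -0.001]
wrist_force: [-0.2, 0.7, -0.3]
finger_gap: 0.0327
t 6.45 tcp [ 431.2 -343.4   19.4] yaw 179.73 tilt 0.1 j [-0.82  0.42 -0.35  0.8   0.   -0.81] gap 32.7 F [-0.2  0.7 -0.3]
delta to (431.0, -345.0, 18.0) [ 0.2 -1.6  1.4]
```

```bash
python3 -m pendant '[{"fingers":28,"delta_pos":[0,0,1],"angular":[0,0,0]},{"fingers":28,"delta_pos":[0,0,1],"angular":[0,0,0]},{"fingers":28,"delta_pos":[0,0,0],"angular":[0,0,0]}]'; python3 -m pendant '[{"fingers":28,"delta_pos":[0,0,1],"angular":[0,0,0]},{"fingers":28,"delta_pos":[0,0,0],"angular":[0,0,0]}]'
```

```text
clock: 6.75
tcp_pos: [0.431, -0.3441, 0.0174]
orientation: [0.001, 0.003, 1.0, -0.001]
wrist_force: [-0.3, 1.0, 4.9]
finger_gap: 0.0326
clock: 6.95
tcp_pos: [0.4311, -0.3442, 0.0174]
orientation: [0.001, 0.003, 1.0, -0.001]
wrist_force: [-2.0, 2.8, 13.2]
finger_gap: 0.0334
```

Contact at 17.4 mm, which is the grasp height plus the 3 mm floor. Releasing, rising and going above the jar.

```bash
python3 -m pendant '[{"fingers":46,"delta_pos":[0,0,-1],"angular":[0,0,0]},{"fingers":46,"delta_pos":[0,0,0],"angular":[0,0,0]},{"fingers":46,"delta_pos":[0,0,0],"angular":[0,0,0]},{"fingers":46,"delta_pos":[0,0,-15],"angular":[0,0,0]},{"fingers":46,"delta_pos":[0,0,-45],"angular":[0,0,0]},{"fingers":60,"delta_pos":[0,0,-45],"angular":[0,0,0]},{"fingers":85,"delta_pos":[0,0,-45],"angular":[0,0,0]}]'
python3 -m pendant '[{"fingers":85,"delta_pos":[-16,42,0],"angular":[0,0,0]},{"fingers":85,"delta_pos":[-16,42,0],"angular":[0,0,0]},{"fingers":85,"delta_pos":[-16,42,0],"angular":[0,0,0]},{"fingers":85,"delta_pos":[-16,42,0],"angular":[0,0,0]},{"fingers":85,"delta_pos":[-16,42,0],"angular":[0,0,0]},{"fingers":85,"delta_pos":[-16,42,0],"angular":[0,0,0]},{"fingers":85,"delta_pos":[-16,42,0],"angular":[0,0,0]},{"fingers":85,"delta_pos":[-14,42,0],"angular":[0,0,0]},{"fingers":85,"delta_pos":[0,0,0],"angular":[0,0,0]}]'
python3 - <<'E'
from st import *
st(); to(558,-7,16); P=env.camera_params("wrist"); a=env.read_camera("wrist"); import pickle; pickle.dump(P,open("P3.pkl","wb"))
for n,X in [("jar",(.558,-.007,.066)),("tall",(.674,-.001,.086)),("drop",(.675,-.158,.078)),("tally",(.548,-.134,.024)),("slide",(.566,.1275,.036)),("small",(.431,-.345,.069))]:
    p=proj("wrist",X,P); print(n,p.round(1)); cv2.drawMarker(a,tuple(int(v) for v in p.round()),(0,255,0),0,9,1)
cv2.imwrite("pics/w3.png",a)
E
```

```text
clock: 7.65
tcp_pos: [0.4299, -0.3432, 0.1673]
orientation: [-0.0, 0.003, 1.0, 0.0]
wrist_force: [1.3, -0.6, -0.0]
finger_gap: 0.0727
clock: 8.55
tcp_pos: [0.5593, -0.0037, 0.1658]
orientation: [0.0, -0.0, 1.0, 0.001]
wrist_force: [-0.7, -0.6, -0.4]
finger_gap: 0.0851
t 8.55 tcp [559.3  -3.7 165.8] yaw -179.96 tilt 0.08 j [-0.15  0.31 -0.12  1.14  0.   -0.15] gap 85.1 F [-0.7 -0.6 -0.4]
delta to (558, -7, 16) [  1.4  -3.5 149.8]
jar [314.  204.8]
tall [320.9 333.7]
drop [153.6 327. ]
tally [182.8 181.1]
slide [456.4 202.7]
small [-114.8   53.5]
```

View pics/w3.png

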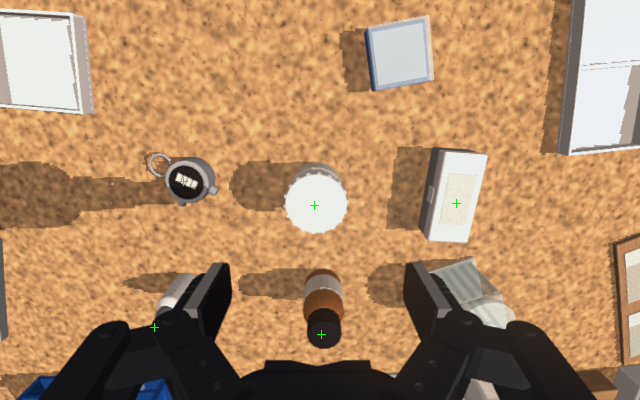

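Jar lid centre at (316,203) against marker (314,205): good. The tall amber cap at (323,327) suggests x≈670, y≈0. Grasping the jar.

```bash
python3 - <<'E'
from h import *; import pickle
P=pickle.load(open("P3.pkl","rb"))
q=np.array([at("wrist",p,.036,P)[:2]*1000 for p in [(437,149),(487,153),(468,242),(424,238)]]);print(q.round(),q.mean(0).round(1))
print((at("wrist",(323,327),.086,P)*1000).round(1))
E
python3 -m pendant '[{"fingers":85,"delta_pos":[2,-2,45],"angular":[0,0,0]},{"fingers":85,"delta_pos":[0,0,45],"angular":[0,0,0]},{"fingers":85,"delta_pos":[0,0,40],"angular":[0,0,0]},{"fingers":85,"delta_pos":[0,0,20],"angular":[0,0,0]},{"fingers":85,"delta_pos":[0,0,0],"angular":[0,0,0]},{"fingers":44,"delta_pos":[0,0,0],"angular":[0,0,0]},{"fingers":44,"delta_pos":[0,0,0],"angular":[0,0,0]},{"fingers":44,"delta_pos":[0,0,0],"angular":[0,0,0]},{"fingers":44,"delta_pos":[0,0,0],"angular":[0,0,0]},{"fingers":44,"delta_pos":[0,0,0],"angular":[0,0,0]}]' 35; python3 st.py
```

```text
[[516. 103.]
 [519. 149.]
 [607. 145.]
 [603. 101.]] [561.  124.4]
[666.5   0.8  86. ]
clock: 9.6
tcp_pos: [0.558, -0.011, 0.0184]
orientation: [0.002, 0.003, 1.0, -0.001]
wrist_force: [-0.7, -1.4, 6.0]
finger_gap: 0.0514
t 9.6 tcp [558.  -11.   18.4] yaw 179.66 tilt 0.23 j [-0.16  0.43 -0.34  0.8  -0.   -0.16] gap 51.4 F [-0.7 -1.4  6. ]
```

```bash
python3 -m pendant '[{"fingers":44,"delta_pos":[0,0,0],"angular":[0,0,0]},{"fingers":44,"delta_pos":[0,0,-20],"angular":[0,0,0]},{"fingers":44,"delta_pos":[0,0,-40],"angular":[0,0,0]},{"fingers":44,"delta_pos":[0,0,-50],"angular":[0,0,0]},{"fingers":44,"delta_pos":[20,-42,0],"angular":[0,0,0]},{"fingers":44,"delta_pos":[20,-42,0],"angular":[0,0,0]},{"fingers":44,"delta_pos":[20,-42,0],"angular":[0,0,0]},{"fingers":44,"delta_pos":[20,-42,0],"angular":[0,0,0]},{"fingers":44,"delta_pos":[20,-42,0],"angular":[0,0,0]},{"fingers":44,"delta_pos":[20,-42,0],"angular":[0,0,0]},{"fingers":44,"delta_pos":[0,0,0],"angular":[0,0,0]}]'; python3 st.py 437 -261 22
```

```text
clock: 10.7
tcp_pos: [0.4333, -0.2666, 0.1272]
orientation: [0.001, 0.006, 1.0, -0.002]
wrist_force: [0.4, 0.4, -1.0]
finger_gap: 0.0514
t 10.7 tcp [ 433.3 -266.6  127.2] yaw 179.27 tilt 0.2 j [-0.71  0.24 -0.31  1.01 -0.   -0.7 ] gap 51.4 F [ 0.4  0.4 -1. ]
delta to (437.0, -261.0, 22.0) [ -3.5   6.  105.2]
```

```bash
python3 -m pendant '[{"fingers":44,"delta_pos":[-4,7,20],"angular":[0,0,0]},{"fingers":44,"delta_pos":[0,0,40],"angular":[0,0,0]},{"fingers":44,"delta_pos":[0,0,32],"angular":[0,0,0]},{"fingers":44,"delta_pos":[0,0,9],"angular":[0,0,0]},{"fingers":44,"delta_pos":[0,0,2],"angular":[0,0,0]},{"fingers":44,"delta_pos":[0,0,0],"angular":[0,0,0]},{"fingers":44,"delta_pos":[0,0,1],"angular":[0,0,0]},{"fingers":44,"delta_pos":[0,0,0],"angular":[0,0,0]}]'; python3 -m pendant '[{"fingers":44,"delta_pos":[0,0,1],"angular":[0,0,0]},{"fingers":44,"delta_pos":[0,0,0],"angular":[0,0,0]}]'
```

```text
clock: 11.5
tcp_pos: [0.44, -0.2554, 0.0237]
orientation: [0.001, 0.003, 1.0, -0.001]
wrist_force: [0.4, -0.2, -0.4]
finger_gap: 0.0519
clock: 11.7
tcp_pos: [0.4392, -0.2549, 0.0218]
orientation: [0.0, 0.003, 1.0, -0.0]
wrist_force: [0.4, -0.8, 0.3]
finger_gap: 0.0515
```

```bash
python3 -m pendant '[{"fingers":44,"delta_pos":[1,-5,-3],"angular":[0,0,0]},{"fingers":44,"delta_pos":[0,0,2],"angular":[0,0,0]},{"fingers":44,"delta_pos":[0,0,2],"angular":[0,0,0]},{"fingers":44,"delta_pos":[0,0,0],"angular":[0,0,0]}]';python3 -m pendant '[{"fingers":44,"delta_pos":[0,0,1],"angular":[0,0,0]},{"fingers":44,"delta_pos":[0,0,0],"angular":[0,0,0]}]'
```

```text
clock: 12.1
tcp_pos: [0.4382, -0.2604, 0.0213]
orientation: [0.0, 0.003, 1.0, -0.001]
wrist_force: [-2.8, 1.0, 9.0]
finger_gap: 0.0519
clock: 12.3
tcp_pos: [0.4383, -0.2604, 0.0213]
orientation: [0.001, 0.003, 1.0, -0.001]
wrist_force: [-5.0, 2.7, 16.9]
finger_gap: 0.0517
```

On the floor at 21.3 mm. Releasing and heading above the dropper.

```bash
python3 -m pendant '[{"fingers":44,"delta_pos":[0,0,-2],"angular":[0,0,0]},{"fingers":62,"delta_pos":[0,0,0],"angular":[0,0,0]},{"fingers":62,"delta_pos":[0,0,0],"angular":[0,0,0]},{"fingers":62,"delta_pos":[0,0,0],"angular":[0,0,0]},{"fingers":62,"delta_pos":[0,0,-15],"angular":[0,0,0]},{"fingers":62,"delta_pos":[0,0,-45],"angular":[0,0,0]},{"fingers":62,"delta_pos":[0,0,-45],"angular":[0,0,0]},{"fingers":75,"delta_pos":[0,0,-45],"angular":[0,0,0]}]'
python3 -m pendant '[{"fingers":75,"delta_pos":[-40,17,0],"angular":[0,0,0]},{"fingers":75,"delta_pos":[-40,17,0],"angular":[0,0,0]},{"fingers":75,"delta_pos":[-40,17,0],"angular":[0,0,0]},{"fingers":75,"delta_pos":[-40,17,0],"angular":[0,0,0]},{"fingers":75,"delta_pos":[-40,17,0],"angular":[0,0,0]},{"fingers":75,"delta_pos":[-36,17,0],"angular":[0,0,0]},{"fingers":75,"delta_pos":[0,0,0],"angular":[0,0,0]}]'
python3 - <<'E'
from st import *
st(); to(675,-158,18); P=env.camera_params("wrist"); a=env.read_camera("wrist")
for n,X in [("drop",(.675,-.158,.078)),("tall",(.672,0,.086)),("tally",(.548,-.134,.024))]:
    p=proj("wrist",X,P); print(n,p.round(1)); cv2.drawMarker(a,tuple(int(v) for v in p.round()),(0,255,0),0,9,1)
cv2.imwrite("pics/w4.png",a)
E
```

```text
clock: 13.1
tcp_pos: [0.4375, -0.2593, 0.1724]
orientation: [-0.0, 0.003, 1.0, 0.0]
wrist_force: [1.2, -0.4, 0.2]
finger_gap: 0.0744
clock: 13.8
tcp_pos: [0.678, -0.1563, 0.1688]
orientation: [-0.0, 0.001, 1.0, 0.001]
wrist_force: [-0.3, -0.5, 0.2]
finger_gap: 0.0748
t 13.8 tcp [ 678.  -156.3  168.8] yaw 179.91 tilt 0.06 j [-0.34  0.58  0.3   1.29  0.   -0.34] gap 74.8 F [-0.3 -0.5  0.2]
delta to (675, -158, 18) [  2.9  -1.9 150.8]
drop [315.9 206.5]
tall [515.1 205.7]
tally [343.8  45. ]
```

View pics/w4.png

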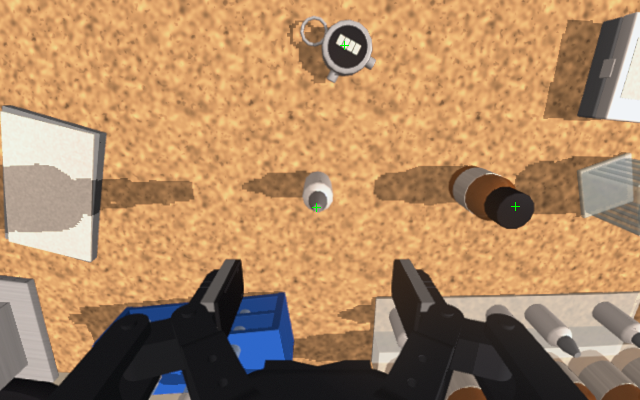

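Dropper tip at (317,207) lies on its marker. The tall amber cap centre (516,207) also matches (672,0). Grasping the dropper.

```bash
python3 -m pendant '[{"fingers":75,"delta_pos":[3,-1,45],"angular":[0,0,0]},{"fingers":75,"delta_pos":[0,0,45],"angular":[0,0,0]},{"fingers":75,"delta_pos":[0,0,40],"angular":[0,0,0]},{"fingers":75,"delta_pos":[0,0,19],"angular":[0,0,0]},{"fingers":75,"delta_pos":[0,0,0],"angular":[0,0,0]},{"fingers":22,"delta_pos":[0,0,0],"angular":[0,0,0]},{"fingers":22,"delta_pos":[0,0,0],"angular":[0,0,0]},{"fingers":22,"delta_pos":[0,0,0],"angular":[0,0,0]},{"fingers":22,"delta_pos":[0,0,0],"angular":[0,0,0]},{"fingers":22,"delta_pos":[0,0,0],"angular":[0,0,0]},{"fingers":22,"delta_pos":[0,0,0],"angular":[0,0,0]},{"fingers":22,"delta_pos":[0,0,0],"angular":[0,0,0]}]' 35; python3 st.py
```

```text
clock: 15.05
tcp_pos: [0.6729, -0.1606, 0.0247]
orientation: [0.002, 0.003, 1.0, -0.001]
wrist_force: [-0.6, -0.2, 5.9]
finger_gap: 0.0268
t 15.05 tcp [ 672.9 -160.6   24.7] yaw 179.67 tilt 0.23 j [-0.35  0.65  0.06  0.98 -0.   -0.34] gap 26.8 F [-0.6 -0.2  5.9]
```

```bash
python3 -m pendant '[{"fingers":22,"delta_pos":[0,0,0],"angular":[0,0,0]},{"fingers":22,"delta_pos":[0,0,-20],"angular":[0,0,0]},{"fingers":22,"delta_pos":[0,0,-40],"angular":[0,0,0]},{"fingers":22,"delta_pos":[0,0,-40],"angular":[0,0,0]},{"fingers":22,"delta_pos":[0,0,-30],"angular":[0,0,0]},{"fingers":22,"delta_pos":[0,0,0],"angular":[0,0,0]}]'
python3 -m pendant '[{"fingers":22,"delta_pos":[10,25,0],"angular":[0,0,0]},{"fingers":22,"delta_pos":[18,46,0],"angular":[0,0,0]},{"fingers":22,"delta_pos":[18,46,0],"angular":[0,0,0]},{"fingers":22,"delta_pos":[18,46,0],"angular":[0,0,0]},{"fingers":22,"delta_pos":[18,46,0],"angular":[0,0,0]},{"fingers":22,"delta_pos":[18,46,0],"angular":[0,0,0]},{"fingers":22,"delta_pos":[18,46,0],"angular":[0,0,0]},{"fingers":22,"delta_pos":[18,46,0],"angular":[0,0,0]},{"fingers":22,"delta_pos":[18,46,0],"angular":[0,0,0]},{"fingers":22,"delta_pos":[18,46,0],"angular":[0,0,0]},{"fingers":22,"delta_pos":[18,46,0],"angular":[0,0,0]},{"fingers":22,"delta_pos":[9,30,0],"angular":[0,0,0]}]'
python3 - <<'E'
from st import *
st(); to(472,356,28); a=env.read_camera("wrist"); P=env.camera_params("wrist")
c=np.array([.4315,.3105,.017]); t=np.radians(6.8); r=np.array([[np.cos(t),-np.sin(t)],[np.sin(t),np.cos(t)]])
for i,j in [(-87,-81),(87,-81),(87,81),(-87,81),(46,40),(46,-40),(-40,0)]:
    X=c.copy();X[:2]+=r@np.array([i,j])/1000; p=proj("wrist",X,P); cv2.drawMarker(a,tuple(int(v) for v in p.round()),(0,255,0),0,9,1)
cv2.imwrite("pics/w5.png",a)
import pickle; pickle.dump(P,open("P5.pkl","wb"))
E
```

```text
clock: 15.65
tcp_pos: [0.6745, -0.161, 0.159]
orientation: [0.005, 0.003, 1.0, -0.002]
wrist_force: [1.6, -0.8, -0.6]
finger_gap: 0.0268
clock: 16.85
tcp_pos: [0.4731, 0.3588, 0.1517]
orientation: [-0.0, 0.002, 1.0, 0.0]
wrist_force: [0.9, 0.4, 0.3]
finger_gap: 0.027
t 16.85 tcp [473.1 358.8 151.7] yaw 179.82 tilt 0.06 j [ 0.51  0.38 -0.05  1.14  0.    0.52] gap 27.0 F [0.9 0.4 0.3]
delta to (472, 356, 28) [  1.   -2.8 123.7]
```

View pics/w5.png

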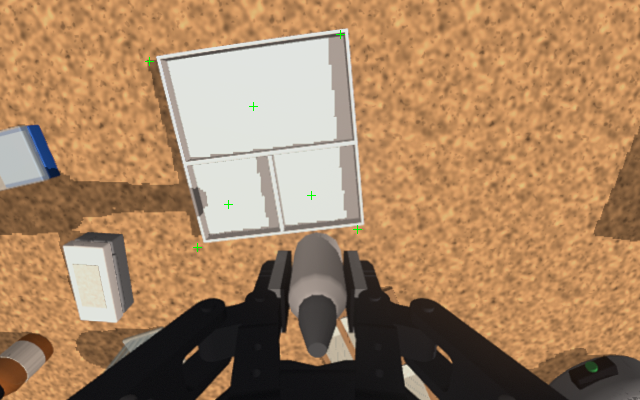

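The picture shows the tray corners (157,58), (347,30), (363,222), (205,241), about 5 mm off my markers in each axis. I'll take the mean of scene and wrist, centre (429.5,313.5), which is well inside tolerance. Lowering the dropper.

```bash
python3 -m pendant '[{"fingers":22,"delta_pos":[2,0,40],"angular":[0,0,0]},{"fingers":22,"delta_pos":[0,0,40],"angular":[0,0,0]},{"fingers":22,"delta_pos":[0,0,32],"angular":[0,0,0]},{"fingers":22,"delta_pos":[0,0,8],"angular":[0,0,0]},{"fingers":22,"delta_pos":[0,0,1],"angular":[0,0,0]},{"fingers":22,"delta_pos":[0,0,0],"angular":[0,0,0]}]';python3 -m pendant '[{"fingers":22,"delta_pos":[0,0,1],"angular":[0,0,0]},{"fingers":22,"delta_pos":[0,0,1],"angular":[0,0,0]},{"fingers":22,"delta_pos":[0,0,0],"angular":[0,0,0]}]'
```

```text
clock: 17.5
tcp_pos: [0.4745, 0.3565, 0.0325]
orientation: [0.001, 0.003, 1.0, 0.0]
wrist_force: [0.6, -0.1, -0.3]
finger_gap: 0.0268
clock: 17.8
tcp_pos: [0.4741, 0.3564, 0.0302]
orientation: [0.001, 0.003, 1.0, 0.0]
wrist_force: [0.3, 0.5, -0.2]
finger_gap: 0.0271
```

```bash
python3 -m pendant '[{"fingers":22,"delta_pos":[2,1,1],"angular":[0,0,0]},{"fingers":22,"delta_pos":[0,0,1],"angular":[0,0,0]},{"fingers":22,"delta_pos":[0,0,0],"angular":[0,0,0]}]';python3 -m pendant '[{"fingers":22,"delta_pos":[0,0,1],"angular":[0,0,0]},{"fingers":22,"delta_pos":[0,0,0],"angular":[0,0,0]}]'
```

```text
clock: 18.1
tcp_pos: [0.4714, 0.3574, 0.0278]
orientation: [0.0, 0.003, 1.0, 0.0]
wrist_force: [-1.3, 0.5, 4.7]
finger_gap: 0.027
clock: 18.3
tcp_pos: [0.4714, 0.3574, 0.0277]
orientation: [0.0, 0.003, 1.0, 0.0]
wrist_force: [-3.6, -0.5, 10.2]
finger_gap: 0.0267
```

Floor contact at 27.7 mm (24.7 + 3). Releasing, then on to the tall amber.

```bash
python3 -m pendant '[{"fingers":22,"delta_pos":[0,0,-1],"angular":[0,0,0]},{"fingers":42,"delta_pos":[0,0,0],"angular":[0,0,0]},{"fingers":42,"delta_pos":[0,0,0],"angular":[0,0,0]},{"fingers":42,"delta_pos":[0,0,0],"angular":[0,0,0]},{"fingers":42,"delta_pos":[0,0,-15],"angular":[0,0,0]},{"fingers":42,"delta_pos":[0,0,-45],"angular":[0,0,0]},{"fingers":60,"delta_pos":[0,0,-45],"angular":[0,0,0]},{"fingers":85,"delta_pos":[0,0,-45],"angular":[0,0,0]}]'
python3 -m pendant '[{"fingers":85,"delta_pos":[-22,-40,0],"angular":[0,0,0]},{"fingers":85,"delta_pos":[-22,-40,0],"angular":[0,0,0]},{"fingers":85,"delta_pos":[-22,-40,0],"angular":[0,0,0]},{"fingers":85,"delta_pos":[-22,-40,0],"angular":[0,0,0]},{"fingers":85,"delta_pos":[-22,-40,0],"angular":[0,0,0]},{"fingers":85,"delta_pos":[-22,-40,0],"angular":[0,0,0]},{"fingers":85,"delta_pos":[-22,-40,0],"angular":[0,0,0]},{"fingers":85,"delta_pos":[-22,-40,0],"angular":[0,0,0]},{"fingers":85,"delta_pos":[-22,-40,0],"angular":[0,0,0]},{"fingers":85,"delta_pos":[0,0,0],"angular":[0,0,0]}]'; python3 st.py 672 0 22
```

```text
clock: 19.1
tcp_pos: [0.4711, 0.3569, 0.1783]
orientation: [-0.0, 0.003, 1.0, -0.0]
wrist_force: [0.5, 0.6, 0.2]
finger_gap: 0.0698
clock: 20.1
tcp_pos: [0.6697, -0.0097, 0.1761]
orientation: [0.0, 0.006, 1.0, -0.001]
wrist_force: [0.5, 1.0, -0.4]
finger_gap: 0.0851
t 20.1 tcp [669.7  -9.7 176.1] yaw 179.3 tilt 0.11 j [-0.13  0.52  0.22  1.27 -0.   -0.12] gap 85.1 F [ 0.5  1.  -0.4]
delta to (672.0, 0.0, 22.0) [ -2.  10. 154.]
```

```bash
python3 -m pendant '[{"fingers":85,"delta_pos":[-2,10,40],"angular":[0,0,0]},{"fingers":85,"delta_pos":[0,0,20],"angular":[0,0,0]},{"fingers":85,"delta_pos":[0,0,0],"angular":[0,0,0]}]'; python3 st.py 672 0 22
```

```text
clock: 20.4
tcp_pos: [0.6665, 0.0067, 0.113]
orientation: [-0.004, 0.003, 1.0, 0.0]
wrist_force: [-0.3, 0.5, 0.5]
finger_gap: 0.0849
t 20.4 tcp [666.5   6.7 113. ] yaw 179.68 tilt 0.45 j [-0.11  0.55  0.11  1.14 -0.   -0.1 ] gap 84.9 F [-0.3  0.5  0.5]
delta to (672.0, 0.0, 22.0) [-6.3 -6.7 90.9]
```

```bash
python3 -m pendant '[{"fingers":85,"delta_pos":[0,0,0],"angular":[0,0,0]},{"fingers":85,"delta_pos":[0,0,0],"angular":[0,0,0]},{"fingers":85,"delta_pos":[0,0,0],"angular":[0,0,0]}]'; python3 st.py 672 0 22
```

```text
clock: 20.7
tcp_pos: [0.6705, 0.006, 0.1192]
orientation: [0.002, 0.003, 1.0, -0.0]
wrist_force: [0.2, 0.2, -0.0]
finger_gap: 0.0848
t 20.7 tcp [670.5   6.  119.2] yaw 179.68 tilt 0.18 j [-0.11  0.54  0.12  1.15 -0.   -0.1 ] gap 84.8 F [ 0.2  0.2 -0. ]
delta to (672.0, 0.0, 22.0) [-1.2 -6.  97.2]
```

The arm needs a few rows to settle, so I'm adding settling rows.

```bash
python3 -m pendant '[{"fingers":85,"delta_pos":[-1,-6,25],"angular":[0,0,0]},{"fingers":85,"delta_pos":[0,0,35],"angular":[0,0,0]},{"fingers":85,"delta_pos":[0,0,25],"angular":[0,0,0]},{"fingers":85,"delta_pos":[0,0,9],"angular":[0,0,0]},{"fingers":85,"delta_pos":[0,0,0],"angular":[0,0,0]},{"fingers":85,"delta_pos":[0,0,0],"angular":[0,0,0]},{"fingers":36,"delta_pos":[0,0,0],"angular":[0,0,0]},{"fingers":36,"delta_pos":[0,0,0],"angular":[0,0,0]},{"fingers":36,"delta_pos":[0,0,0],"angular":[0,0,0]},{"fingers":36,"delta_pos":[0,0,0],"angular":[0,0,0]},{"fingers":36,"delta_pos":[0,0,0],"angular":[0,0,0]},{"fingers":36,"delta_pos":[0,0,0],"angular":[0,0,0]}]' 45; python3 st.py
```

```text
clock: 21.9
tcp_pos: [0.6714, 0.0, 0.0246]
orientation: [0.001, 0.003, 1.0, -0.0]
wrist_force: [-1.1, 0.4, 5.5]
finger_gap: 0.0408
t 21.9 tcp [671.4   0.   24.6] yaw 179.67 tilt 0.13 j [-0.12  0.62 -0.    0.95  0.   -0.11] gap 40.8 F [-1.1  0.4  5.5]
```

```bash
python3 -m pendant '[{"fingers":36,"delta_pos":[0,0,0],"angular":[0,0,0]},{"fingers":36,"delta_pos":[0,0,-15],"angular":[0,0,0]},{"fingers":36,"delta_pos":[0,0,-35],"angular":[0,0,0]},{"fingers":36,"delta_pos":[0,0,-40],"angular":[0,0,0]},{"fingers":36,"delta_pos":[0,0,-30],"angular":[0,0,0]}]'
python3 -m pendant '[{"fingers":36,"delta_pos":[12,18,0],"angular":[0,0,0]},{"fingers":36,"delta_pos":[24,35,0],"angular":[0,0,0]},{"fingers":36,"delta_pos":[24,35,0],"angular":[0,0,0]},{"fingers":36,"delta_pos":[24,35,0],"angular":[0,0,0]},{"fingers":36,"delta_pos":[24,35,0],"angular":[0,0,0]},{"fingers":36,"delta_pos":[24,35,0],"angular":[0,0,0]},{"fingers":36,"delta_pos":[24,35,0],"angular":[0,0,0]},{"fingers":36,"delta_pos":[24,35,0],"angular":[0,0,0]},{"fingers":36,"delta_pos":[12,18,0],"angular":[0,0,0]},{"fingers":36,"delta_pos":[0,0,0],"angular":[0,0,0]},{"fingers":36,"delta_pos":[0,0,0],"angular":[0,0,0]},{"fingers":36,"delta_pos":[0,0,0],"angular":[0,0,0]}]'; python3 st.py 480 279 29
```

```text
clock: 22.4
tcp_pos: [0.6705, -0.0, 0.1452]
orientation: [0.0, 0.003, 1.0, -0.0]
wrist_force: [1.5, -0.2, -0.9]
finger_gap: 0.0407
clock: 23.6
tcp_pos: [0.4805, 0.2814, 0.1431]
orientation: [0.0, 0.003, 1.0, -0.0]
wrist_force: [-0.2, -0.1, -1.4]
finger_gap: 0.0407
t 23.6 tcp [480.5 281.4 143.1] yaw 179.61 tilt 0.03 j [ 0.39  0.32 -0.17  1.09 -0.    0.39] gap 40.7 F [-0.2 -0.1 -1.4]
delta to (480.0, 279.0, 29.0) [  0.5  -2.3 114.1]
```

```bash
python3 -m pendant '[{"fingers":36,"delta_pos":[0,-2,20],"angular":[0,0,0]},{"fingers":36,"delta_pos":[0,0,40],"angular":[0,0,0]},{"fingers":36,"delta_pos":[0,0,38],"angular":[0,0,0]},{"fingers":36,"delta_pos":[0,0,14],"angular":[0,0,0]},{"fingers":36,"delta_pos":[0,0,0],"angular":[0,0,0]},{"fingers":36,"delta_pos":[0,0,0],"angular":[0,0,0]},{"fingers":36,"delta_pos":[0,0,1],"angular":[0,0,0]},{"fingers":36,"delta_pos":[0,0,1],"angular":[0,0,0]},{"fingers":36,"delta_pos":[0,0,0],"angular":[0,0,0]},{"fingers":36,"delta_pos":[0,0,0],"angular":[0,0,0]}]'; python3 -m pendant '[{"fingers":36,"delta_pos":[0,0,1],"angular":[0,0,0]},{"fingers":36,"delta_pos":[0,0,0],"angular":[0,0,0]}]'
```

```text
clock: 24.6
tcp_pos: [0.4803, 0.2802, 0.0297]
orientation: [0.0, 0.003, 1.0, 0.0]
wrist_force: [-0.4, -0.5, -1.7]
finger_gap: 0.041
clock: 24.8
tcp_pos: [0.4799, 0.2802, 0.0282]
orientation: [-0.0, 0.003, 1.0, -0.0]
wrist_force: [-0.2, 0.2, -1.5]
finger_gap: 0.0407
```

```bash
python3 -m pendant '[{"fingers":36,"delta_pos":[0,0,1],"angular":[0,0,0]},{"fingers":36,"delta_pos":[0,0,0],"angular":[0,0,0]}]'; python3 -m pendant '[{"fingers":36,"delta_pos":[0,0,1],"angular":[0,0,0]},{"fingers":36,"delta_pos":[0,0,0],"angular":[0,0,0]}]'
```

```text
clock: 25.0
tcp_pos: [0.4799, 0.2801, 0.0271]
orientation: [-0.0, 0.003, 1.0, -0.0]
wrist_force: [-0.8, -0.7, -1.1]
finger_gap: 0.0409
clock: 25.2
tcp_pos: [0.4802, 0.2801, 0.0267]
orientation: [0.0, 0.003, 1.0, 0.0]
wrist_force: [-1.3, -0.9, 3.3]
finger_gap: 0.0413
```

Floor contact. Releasing, then above the slide box.

```bash
python3 -m pendant '[{"fingers":56,"delta_pos":[0,0,0],"angular":[0,0,0]},{"fingers":56,"delta_pos":[0,0,0],"angular":[0,0,0]},{"fingers":56,"delta_pos":[0,0,0],"angular":[0,0,0]},{"fingers":56,"delta_pos":[0,0,-15],"angular":[0,0,0]},{"fingers":56,"delta_pos":[0,0,-45],"angular":[0,0,0]},{"fingers":56,"delta_pos":[0,0,-45],"angular":[0,0,0]},{"fingers":70,"delta_pos":[0,0,-45],"angular":[0,0,0]}]'
python3 -m pendant '[{"fingers":70,"delta_pos":[-21,-38,0],"angular":[0,0,0]},{"fingers":70,"delta_pos":[-21,-38,0],"angular":[0,0,0]},{"fingers":70,"delta_pos":[-21,-38,0],"angular":[0,0,0]},{"fingers":70,"delta_pos":[-21,-40,0],"angular":[0,0,0]},{"fingers":70,"delta_pos":[0,0,0],"angular":[0,0,0]},{"fingers":70,"delta_pos":[0,0,0],"angular":[0,0,0]},{"fingers":70,"delta_pos":[0,0,0],"angular":[0,0,0]}]'
python3 - <<'E'
from st import *
st(); to(563,126,8); a=env.read_camera("wrist"); P=env.camera_params("wrist"); import pickle; pickle.dump(P,open("P6.pkl","wb"))
for X in [(.563,.126,.036)]:
    p=proj("wrist",X,P); print(p);cv2.drawMarker(a,tuple(int(v) for v in p.round()),(0,255,0),0,9,1)
cv2.imwrite("pics/w6.png",a)
E
```

```text
clock: 25.9
tcp_pos: [0.4796, 0.28, 0.1776]
orientation: [-0.0, 0.003, 1.0, -0.0]
wrist_force: [1.0, 0.4, 0.1]
finger_gap: 0.0692
clock: 26.6
tcp_pos: [0.5625, 0.1263, 0.176]
orientation: [-0.0, 0.003, 1.0, 0.0]
wrist_force: [1.1, 0.1, 0.1]
finger_gap: 0.0698
t 26.6 tcp [562.5 126.3 176. ] yaw 179.7 tilt 0.05 j [ 0.08  0.34 -0.06  1.18  0.    0.09] gap 69.8 F [1.1 0.1 0.1]
delta to (563, 126, 8) [ -0.7  -0.3 168. ]
[317.38169712 193.40542206]
```

View pics/w6.png

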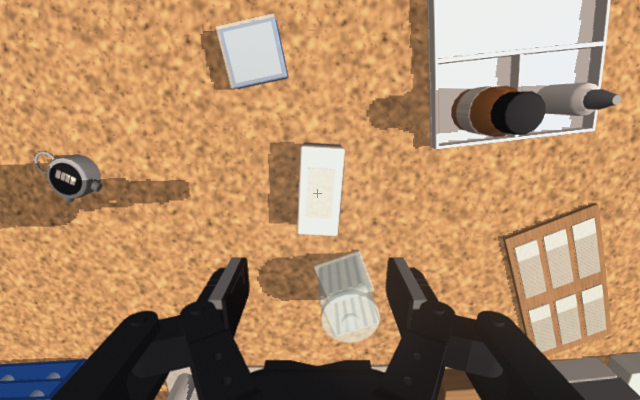

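Box top corners at (303,145), (344,147), (339,236), (298,234) give a centre of about (562,128) and yaw −3°. Both bottles stand in their pockets. Going down on the box.

```bash
python3 -m pendant '[{"fingers":70,"delta_pos":[1,2,45],"angular":[0,0,0.05]},{"fingers":70,"delta_pos":[0,0,45],"angular":[0,0,0]},{"fingers":70,"delta_pos":[0,0,45],"angular":[0,0,0]},{"fingers":70,"delta_pos":[0,0,25],"angular":[0,0,0]},{"fingers":70,"delta_pos":[0,0,8],"angular":[0,0,0]},{"fingers":70,"delta_pos":[0,0,0],"angular":[0,0,0]},{"fingers":70,"delta_pos":[0,0,0],"angular":[0,0,0]}]'; python3 st.py 562 128 6; python3 -m pendant '[{"fingers":34,"delta_pos":[0,0,0],"angular":[0,0,0]},{"fingers":34,"delta_pos":[0,0,0],"angular":[0,0,0]},{"fingers":34,"delta_pos":[0,0,0],"angular":[0,0,0]},{"fingers":34,"delta_pos":[0,0,0],"angular":[0,0,0]},{"fingers":34,"delta_pos":[0,0,0],"angular":[0,0,0]},{"fingers":34,"delta_pos":[0,0,0],"angular":[0,0,0]}]' 50; python3 st.py
```

```text
clock: 27.35
tcp_pos: [0.5632, 0.1284, 0.0098]
orientation: [0.001, 0.027, 1.0, 0.0]
wrist_force: [0.1, 0.1, 0.2]
finger_gap: 0.0701
t 27.35 tcp [563.2 128.4   9.8] yaw 176.87 tilt 0.14 j [ 0.09  0.48 -0.29  0.8  -0.    0.14] gap 70.1 F [0.1 0.1 0.2]
delta to (562.0, 128.0, 6.0) [ 1.2 -0.5  3.8]
clock: 27.95
tcp_pos: [0.5637, 0.1277, 0.0101]
orientation: [0.002, 0.028, 1.0, 0.0]
wrist_force: [-0.7, -0.4, 6.4]
finger_gap: 0.0391
t 27.95 tcp [563.7 127.7  10.1] yaw 176.8 tilt 0.2 j [ 0.08  0.47 -0.29  0.8   0.    0.14] gap 39.1 F [-0.7 -0.4  6.4]
```

```bash
python3 -m pendant '[{"fingers":34,"delta_pos":[0,0,-15],"angular":[0,0,0]},{"fingers":34,"delta_pos":[0,0,-35],"angular":[0,0,0]},{"fingers":34,"delta_pos":[0,0,-40],"angular":[0,0,0]},{"fingers":34,"delta_pos":[0,0,-30],"angular":[0,0,0]},{"fingers":34,"delta_pos":[0,0,0],"angular":[0,0,0]},{"fingers":34,"delta_pos":[0,0,0],"angular":[0,0,0]}]'; python3 st.py 390 309 130
```

```text
clock: 28.55
tcp_pos: [0.5628, 0.1276, 0.1293]
orientation: [0.001, 0.028, 1.0, 0.0]
wrist_force: [-0.2, -0.7, -0.9]
finger_gap: 0.0391
t 28.55 tcp [562.8 127.6 129.3] yaw 176.8 tilt 0.13 j [ 0.08  0.36 -0.14  1.07 -0.    0.14] gap 39.1 F [-0.2 -0.7 -0.9]
delta to (390.0, 309.0, 130.0) [182.6 171.5  -1.1]
```

```bash
python3 -m pendant '[{"fingers":34,"delta_pos":[16,15,0],"angular":[0,0,0]},{"fingers":34,"delta_pos":[30,28,0],"angular":[0,0,0]},{"fingers":34,"delta_pos":[30,28,0],"angular":[0,0,0]},{"fingers":34,"delta_pos":[30,28,0],"angular":[0,0,0]},{"fingers":34,"delta_pos":[30,28,0],"angular":[0,0,0]},{"fingers":34,"delta_pos":[30,28,0],"angular":[0,0,0]},{"fingers":34,"delta_pos":[16,16,0],"angular":[0,0,0]},{"fingers":34,"delta_pos":[0,0,0],"angular":[0,0,0.1]},{"fingers":34,"delta_pos":[0,0,0],"angular":[0,0,0.13]},{"fingers":34,"delta_pos":[0,0,0],"angular":[0,0,0.13]},{"fingers":34,"delta_pos":[0,0,0],"angular":[0,0,0.13]}]'
python3 -m pendant '[{"fingers":34,"delta_pos":[0,0,0],"angular":[0,0,0.13]},{"fingers":34,"delta_pos":[0,0,0],"angular":[0,0,0.13]},{"fingers":34,"delta_pos":[0,0,0],"angular":[0,0,0.13]},{"fingers":34,"delta_pos":[0,0,0],"angular":[0,0,0.13]},{"fingers":34,"delta_pos":[0,0,0],"angular":[0,0,0.13]},{"fingers":34,"delta_pos":[0,0,0],"angular":[0,0,0.13]},{"fingers":34,"delta_pos":[0,0,0],"angular":[0,0,0.13]},{"fingers":34,"delta_pos":[0,0,0],"angular":[0,0,0]},{"fingers":34,"delta_pos":[0,0,0],"angular":[0,0,0]},{"fingers":34,"delta_pos":[0,0,0],"angular":[0,0,0]}]'
python3 - <<'E'
from st import *
st(); to(390,309,16); P=env.camera_params("wrist"); a=env.read_camera("wrist")
c=np.array([.4295,.3135,.017]); t=np.radians(6.8); r=np.array([[np.cos(t),-np.sin(t)],[np.sin(t),np.cos(t)]])
for i,j in [(-87,-81),(87,-81),(87,81),(-87,81),(46,40),(46,-40),(-40,0)]:
    X=c.copy();X[:2]+=r@np.array([i,j])/1000; p=proj("wrist",X,P); cv2.drawMarker(a,tuple(int(v) for v in p.round()),(0,255,0),0,9,1)
cv2.imwrite("pics/w7.png",a); 
b=env.read_camera("scene"); cv2.imwrite("pics/s7.png",b)
E
```

```text
clock: 29.65
tcp_pos: [0.3886, 0.3079, 0.1265]
orientation: [-0.001, 0.272, 0.962, -0.001]
wrist_force: [-0.6, 0.3, -0.8]
finger_gap: 0.039
clock: 30.65
tcp_pos: [0.3895, 0.3082, 0.1276]
orientation: [-0.0, 0.665, 0.747, -0.001]
wrist_force: [0.7, -0.6, -1.5]
finger_gap: 0.039
t 30.65 tcp [389.5 308.2 127.6] yaw 96.71 tilt 0.08 j [ 0.51  0.22 -0.34  1.01 -0.    1.96] gap 39.0 F [ 0.7 -0.6 -1.5]
delta to (390, 309, 16) [  0.8   0.7 111.6]
```

View pics/w7.png

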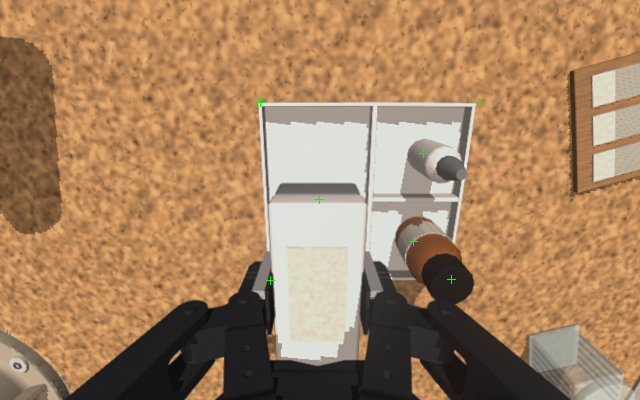

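Tray corners at (261,104) and (475,104) put the long pocket at x≈388, and the gripped box is aligned with it. Lowering.

```bash
python3 -m pendant '[{"fingers":34,"delta_pos":[0,1,20],"angular":[0,0,0]},{"fingers":34,"delta_pos":[0,0,40],"angular":[0,0,0]},{"fingers":34,"delta_pos":[0,0,36],"angular":[0,0,0]},{"fingers":34,"delta_pos":[0,0,13],"angular":[0,0,0]},{"fingers":34,"delta_pos":[0,0,0],"angular":[0,0,0]},{"fingers":34,"delta_pos":[0,0,0],"angular":[0,0,0]},{"fingers":34,"delta_pos":[0,0,1],"angular":[0,0,0]},{"fingers":34,"delta_pos":[0,0,1],"angular":[0,0,0]},{"fingers":34,"delta_pos":[0,0,0],"angular":[0,0,0]},{"fingers":34,"delta_pos":[0,0,0],"angular":[0,0,0]}]'; python3 st.py 388.5 309 13; python3 -m pendant '[{"fingers":34,"delta_pos":[0,0,1],"angular":[0,0,0]},{"fingers":34,"delta_pos":[0,0,0],"angular":[0,0,0]}]'
```

```text
clock: 31.75
tcp_pos: [0.3913, 0.3088, 0.0178]
orientation: [0.0, 0.665, 0.747, 0.0]
wrist_force: [-0.1, -0.4, -0.1]
finger_gap: 0.0394
t 31.75 tcp [391.3 308.8  17.8] yaw 96.59 tilt 0.06 j [ 0.51  0.34 -0.49  0.74 -0.    1.96] gap 39.4 F [-0.1 -0.4 -0.1]
delta to (388.5, 309.0, 13.0) [ 0.5 -2.8  4.8]
clock: 31.95
tcp_pos: [0.3909, 0.3086, 0.0163]
orientation: [0.0, 0.665, 0.747, -0.0]
wrist_force: [-0.1, -0.6, -1.3]
finger_gap: 0.0392
```

```bash
python3 -m pendant '[{"fingers":34,"delta_pos":[0,-2,1],"angular":[0,0,0]},{"fingers":34,"delta_pos":[0,0,1],"angular":[0,0,0]},{"fingers":34,"delta_pos":[0,0,0],"angular":[0,0,0]},{"fingers":34,"delta_pos":[0,0,0],"angular":[0,0,0]}]'; python3 -m pendant '[{"fingers":34,"delta_pos":[0,0,1],"angular":[0,0,0]},{"fingers":34,"delta_pos":[0,0,0],"angular":[0,0,0]}]'
```

```text
clock: 32.35
tcp_pos: [0.3889, 0.3084, 0.0142]
orientation: [0.0, 0.665, 0.747, -0.0]
wrist_force: [-0.2, -0.4, -0.1]
finger_gap: 0.0386
clock: 32.55
tcp_pos: [0.3891, 0.3084, 0.0132]
orientation: [0.0, 0.665, 0.747, 0.0]
wrist_force: [0.5, 0.7, -1.6]
finger_gap: 0.039
```

```bash
python3 -m pendant '[{"fingers":34,"delta_pos":[0,0,1],"angular":[0,0,0]},{"fingers":34,"delta_pos":[0,0,0],"angular":[0,0,0]}]'; python3 -m pendant '[{"fingers":34,"delta_pos":[0,0,0.5],"angular":[0,0,0]},{"fingers":34,"delta_pos":[0,0,0],"angular":[0,0,0]}]'
```

```text
clock: 32.75
tcp_pos: [0.3891, 0.3085, 0.0131]
orientation: [0.0, 0.665, 0.747, 0.0]
wrist_force: [-2.6, -1.5, 6.7]
finger_gap: 0.0389
clock: 32.95
tcp_pos: [0.3891, 0.3085, 0.0131]
orientation: [0.0, 0.665, 0.747, 0.0]
wrist_force: [-2.7, -1.4, 11.1]
finger_gap: 0.0385
```

Contact at 13.1 mm (10.1 + 3). Releasing and moving clear, then a check.

```bash
python3 -m pendant '[{"fingers":34,"delta_pos":[0,0,-1],"angular":[0,0,0]},{"fingers":48,"delta_pos":[0,0,0],"angular":[0,0,0]},{"fingers":48,"delta_pos":[0,0,0],"angular":[0,0,0]},{"fingers":48,"delta_pos":[0,0,0],"angular":[0,0,0]},{"fingers":48,"delta_pos":[0,0,-12],"angular":[0,0,0]},{"fingers":48,"delta_pos":[0,0,-45],"angular":[0,0,0]},{"fingers":48,"delta_pos":[0,0,-45],"angular":[0,0,0]},{"fingers":48,"delta_pos":[0,0,-45],"angular":[0,0,0]},{"fingers":48,"delta_pos":[0,0,-45],"angular":[0,0,0]}]'
python3 -m pendant '[{"fingers":48,"delta_pos":[-45,0,0],"angular":[0,0,0]},{"fingers":48,"delta_pos":[-45,0,0],"angular":[0,0,0]},{"fingers":48,"delta_pos":[-45,0,0],"angular":[0,0,0]},{"fingers":48,"delta_pos":[-45,0,0],"angular":[0,0,0]},{"fingers":48,"delta_pos":[-45,0,0],"angular":[0,0,0]},{"fingers":48,"delta_pos":[0,0,0],"angular":[0,0,0]},{"fingers":48,"delta_pos":[0,0,0],"angular":[0,0,0]},{"fingers":48,"delta_pos":[0,0,0],"angular":[0,0,0]}]'
python3 - <<'E'
from st import *
st(); b=env.read_camera("scene"); s2=env.read_camera("side")
l=cv2.resize(b[150:310,140:510],None,fx=2.1,fy=2.1,interpolation=2)
m=cv2.resize(s2[110:400,200:480],None,fx=.9,fy=.9)
cv2.imwrite("pics/f1.png",l)
E
```

```text
clock: 33.85
tcp_pos: [0.3886, 0.3082, 0.2075]
orientation: [0.0, 0.665, 0.747, 0.0]
wrist_force: [-0.1, 0.1, 0.2]
finger_gap: 0.0482
clock: 34.65
tcp_pos: [0.4147, 0.0854, 0.2052]
orientation: [0.0, 0.665, 0.747, 0.0]
wrist_force: [0.7, 0.4, -0.3]
finger_gap: 0.0481
t 34.65 tcp [414.7  85.4 205.2] yaw 96.61 tilt 0.03 j [ 0.01  0.03 -0.36  1.18  0.    1.47] gap 48.1 F [ 0.7  0.4 -0.3]
```

View pics/f1.png

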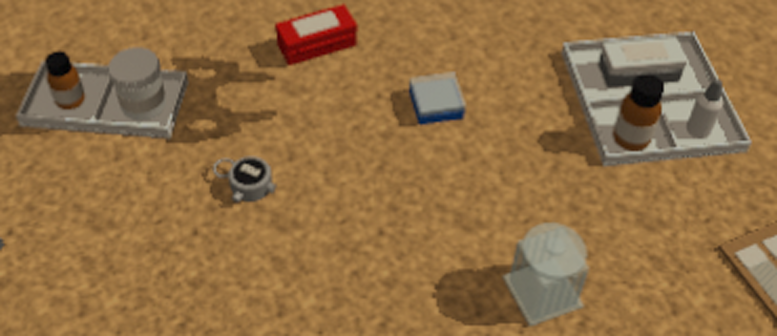

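All five stand in their own pockets, and the bystanders look unmoved. One numeric check of lean and position on this picture before handing in.

```bash
python3 - <<'E'
from h import *
f=lambda X:((proj("scene",X)-[140,150])*2.1).round()
for n,x,y,h in [("small",.431,-.344,.066),("jar",.438,-.260,.066),("tall",.480,.280,.086),("drop",.471,.357,.078),("slide",.389,.308,.036)]:
    print(n,"foot",f((x,y,.003)),"top",f((x,y,.003+h)))
a=cv2.imread("pics/scene0.png"); b=env.read_camera("scene")
for n,(x0,y0,x1,y1) in {"tally":(238,223,275,247),"cover":(332,182,364,208),"stainjar":(378,255,422,306)}.items():
    t=a[y0:y1,x0:x1]; r=cv2.matchTemplate(b[y0-12:y1+12,x0-12:x1+12],t,cv2.TM_CCOEFF_NORMED); _,v,_,l=cv2.minMaxLoc(r); print(n,"shift px",l[0]-12,l[1]-12,round(v,2))
E
```

```text
small foot [71. 98.] top [57. 57.]
jar foot [144. 103.] top [134.  62.]
tall foot [630. 132.] top [648.  78.]
drop foot [697. 125.] top [717.  77.]
slide foot [639.  72.] top [646.  50.]
tally shift px 0 0 1.0
cover shift px 0 0 1.0
stainjar shift px 0 0 0.92
```

```bash
python3 -c "
from h import *
print(env.hand_in())"
```

```text
the job is handed in; nothing more can be done
None
```

The job is done and handed in at about 35 s of the 134 s allowed. Both kits are made up:
- **Three-pocket tray:** the slide box lies lengthways in the long pocket, and the tall amber and dropper bottles stand in the two square pockets.
- **Two-pocket tray:** the small amber bottle and the sample jar are in their own pockets.

**Placing:** I lowered each item until the wrist force showed it touching the floor. For four of them that was 3 mm above the height at which it was gripped, which is the floor thickness. For the tall amber it read about 2 mm. None was released above the floor.

**Last checks:** In the final scene picture, each item's foot and top fall within a few pixels of where an upright item should be. The three bystanders matched their starting pictures with no shift, though the see-through staining jar matched less closely (0.92).

**Disagreement:** The scene and wrist cameras differed by about 5 mm on the stain tray's position, so I used the mean, well inside the tolerances. I did not do a separate numeric check of the slide box's tilt or angle. It was level and aligned with the tray, with the tool at 96.6° and the tray at about 96.8°, when I let go.

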